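Run the fingertips along a curved row of mounted specimens to seat them flush

ROBOT

A 6-joint arm with a two-finger parallel gripper is mounted at the origin on the work surface. World frame = base frame: x ahead of the robot, y to its left, z up, the work surface at z = 0. Lengths are in m, angles in degrees, forces in N, time in s.
With the tool pointing down it reaches from about 0.375 to 0.9 m from the base axis. Payload 3.1 kg.
Tool frame: the origin (TCP) lies between the finger pads, 19 mm behind the fingertips; this is the grasp point; y points along the fingers, x is the direction in which the jaws open and shut, and the axes are right-handed (so a half turn about y gives the same grasp; the last joint's range is limited). The gripper opens to 87 mm and grips with 3 to 60 N. Pads are 19 mm wide; open, the fingers measure 117 mm over their backs; the gripper's body (75 mm by 190 mm) begins 51 mm behind the grasp point.
Start: joints at [65.575, 30.224, 82.088, -0, 67.689, -10.227], TCP at [0.153, 0.606, 0.241] pointing down, gripper open.
Joint ranges: [-176.69, 176.69], [-43.24, 126.21], [12.49, 139.97], [-82, 262], [0, 151.66], [-163.58, 163.58]. Speed limits (degrees/s): [159.86, 159.86, 180, 180, 180, 180].

INTERFACE

Orientations are given as a 3x3 rotation matrix whose columns are the frame's x, y, z axes.
In Python, from rig import * gives the robot as it stands.
- The arm moves only by the tool play_rows, never from a script. Its argument "commands" is a list of rows, each a list of 2 entries, a list of its own where there are three numbers: the shift along the world's x, y, z in m, then the turn, a rotation vector about the world's x, y, z in rad. A call has 1 to 10 rows; each row is the pose to reach, as a shift and turn from the pose commanded when the call began; what a row does not reach only later rows make up. A row lasts 1/8 s, in which the tool goes at most 62.5 mm and 10.7 degrees, less where a joint would pass 70% of its speed; a pose out of reach is approached as far as the arm can. A call with a gripper value outside its range is refused whole. "gripper" is the finger opening in m, from 0 to 0.087, set as the call begins (left out, the last holds). The fingers move at their own pace and stop on an object; the grip force is fixed at half the most. Time passes only in rows, so rows that repeat a pose let the fingers close. It gives the time, the measured TCP pose, the force and the opening at its end, in the units of the state.
- read_state(): the state, without advancing time (a new reading comes with each control period).
- capture(name): name is "scene" or "top"; returns a dict with "frame" (420x560x3 uint8, red, green, blue), "depth" (420x560 float32, m along the optical axis (not along the pixel's ray), 0 where there is no reading), "mtx" (3x3 intrinsics, pixels), "dist_coeffs" ([k1, k2, p1, p2, k3] as OpenCV has them; the pictures are not rectified), "cam_to_world" (4x4, takes a point from camera to world coordinates). Camera axes: x right, y down, z forward; pixel columns grow to the right and rows downward; lengths in m; the calibration is good to about 2 mm. A picture is of the moment at which its call begins.
- hand_in(): hands the job in, once; it reports no verdict.
The state is a dict: "time_s": time; "joint_positions": joint angles; "qvel": joint speeds; "tau": joint torques, N m; "position": TCP position; "tcp_rot": TCP orientation; "force": force on the tool from outside, world axes, zero at the start; "moment": the same for the moment, N m; "opening": opening from 0.0 (shut) to 1.0 (fully open).
Only numpy, scipy, OpenCV 4.12 (cv2) and the standard library are available. Lean on these libraries where they do the work, as an engineer would, in place of code of your own. Each camera call takes 0.05 s, during which the arm holds its last target. There are 200 camera calls.

TASK

Before the sprung specimen holder goes under the hardness tester, its five black specimens must sit flush: start on the specimen next to the blue tag and run your fingertips lightly along the curved row to the white tag, pressing each one down flush in turn. Do it in one pass, keeping the fingertips down at the row from the first specimen to the last, and press gently so that the sprung bed only gives a little. Then come clear; nothing is to be picked up, and leave the test block, dropper bottle and loupe untouched.

Things in the scene. Friction and masses are not known exactly. Their poses are not given: they have to be found in the camera images.
- holder: Fixed steel foot plate, 350 x 75 mm, carrying a sprung aluminium bed: a channel 52 mm wide between rails whose tops (the flush level) are 40 mm above the table when the bed is free. The row is an arc, 220 mm radius, about (-220, 0) mm in this frame: specimens 1 to 5 at -26.4, -13.2, 0, 13.2, 26.4 degrees from x, 51 mm apart. Origin: on the table under specimen 3; z up.
- bed (a joint): How far the sprung bed has been pushed down, m: 0 when free, stops at 0.010. It needs about 4 N to start and 3 N more per mm; it springs back when released. Around 0.002 to 0.003 is a light push; past 0.0065 (about 23 N) is too hard.
- spec1 (a joint): How far specimen 1 has been pushed down into the bed, m: 0 = its flat top stands 4 mm above the rail tops, 0.004 = flush and on its stop, negative = pulled up out of the bed. It stays where it is left (friction about 3 N). Starts 2.5 to 4 mm proud.
- spec1_top (a point): Centre of the flat top of specimen 1: round black resin mount, 50 mm diameter, a 12 mm steel disc in the middle. Flat top of 14 mm diameter, then a 27 degree cone dropping 9 mm to the rim, so closed fingertips sliding along the row ride onto the next one and push it down.
- spec2 (a joint): How far specimen 2 has been pushed down into the bed, m: 0 = its flat top stands 4 mm above the rail tops, 0.004 = flush and on its stop, negative = pulled up out of the bed. It stays where it is left (friction about 3 N). Starts 2.5 to 4 mm proud.
- spec2_top (a point): Centre of the flat top of specimen 2: round black resin mount, 50 mm diameter, a 12 mm steel disc in the middle. Flat top of 14 mm diameter, then a 27 degree cone dropping 9 mm to the rim, so closed fingertips sliding along the row ride onto the next one and push it down.
- spec3 (a joint): How far specimen 3 has been pushed down into the bed, m: 0 = its flat top stands 4 mm above the rail tops, 0.004 = flush and on its stop, negative = pulled up out of the bed. It stays where it is left (friction about 3 N). Starts 2.5 to 4 mm proud.
- spec3_top (a point): Centre of the flat top of specimen 3: round black resin mount, 50 mm diameter, a 12 mm steel disc in the middle. Flat top of 14 mm diameter, then a 27 degree cone dropping 9 mm to the rim, so closed fingertips sliding along the row ride onto the next one and push it down.
- spec4 (a joint): How far specimen 4 has been pushed down into the bed, m: 0 = its flat top stands 4 mm above the rail tops, 0.004 = flush and on its stop, negative = pulled up out of the bed. It stays where it is left (friction about 3 N). Starts 2.5 to 4 mm proud.
- spec4_top (a point): Centre of the flat top of specimen 4: round black resin mount, 50 mm diameter, a 12 mm steel disc in the middle. Flat top of 14 mm diameter, then a 27 degree cone dropping 9 mm to the rim, so closed fingertips sliding along the row ride onto the next one and push it down.
- spec5 (a joint): How far specimen 5 has been pushed down into the bed, m: 0 = its flat top stands 4 mm above the rail tops, 0.004 = flush and on its stop, negative = pulled up out of the bed. It stays where it is left (friction about 3 N). Starts 2.5 to 4 mm proud.
- spec5_top (a point): Centre of the flat top of specimen 5: round black resin mount, 50 mm diameter, a 12 mm steel disc in the middle. Flat top of 14 mm diameter, then a 27 degree cone dropping 9 mm to the rim, so closed fingertips sliding along the row ride onto the next one and push it down.
- start_tag: Blue round button, 34 mm diameter, 16 mm high, fixed on the foot plate at the end of the row where the pass begins (next to specimen 1 or specimen 5; it changes), 61 mm from that specimen's centre. Its top is 26 mm above the work surface. Origin: centre of its underside.
- end_tag: White round button of the same size, at the end of the row where the pass finishes. Origin: centre of its underside.
- test_block: Bystander: loose steel reference disc, 60 mm diameter, 14 mm thick, lying flat between robot and holder. Origin: centre of its underside.
- dropper: Bystander: loose amber bottle with black cap, 34 mm diameter, 75 mm tall, beyond the holder. Origin: centre of its underside.
- loupe: Bystander: loose red magnifier, waisted, 40 mm diameter, 52 mm tall, standing beyond the holder. Origin: centre of its underside.

How it is judged:
By the outcome, as a careful person would: the job done as asked, in the order asked, and still so for the second after the job is handed in, with the robot touching nothing.
It also fails if it takes over 45 s, if anything falls off the work surface, if the arm or the gripper's body presses on something with over 40 N, if the wrist force passes 120 N, or if a joint passes its speed limit or range.

## Working session

There is one attempt and no reset: what is moved stays moved. The work goes in short steps, Python scripts to look and compute and a tool call to move; the robot and the scene stay as the last step left them, time stands still between calls to the robot, and variables do not carry over. Pictures are saved under pics/ and viewed, about 8 in all and at most 12, crops included, and the job is handed in when it is done.

Besides the shell and the picture viewer there is one more tool, called after "Call:" as name(argument=value, ...), one argument or row to a line, values as JSON. play_rows: Moves the arm, as the interface text tells. Its arguments: {"type":"object","properties":{"commands":{"type":"array"},"gripper":{"type":"number"}},"required":["commands"]}

```bash
ls; mkdir -p pics
python3 - <<'E'
from rig import *
import cv2,numpy as np
for n in("scene","top"):
    c=capture(n); cv2.imwrite(f"pics/{n}0.png",c["frame"][:,:,::-1]); np.savez(f"{n}0.npz",**c)
    print(n,c["mtx"].round(1).tolist(),c["dist_coeffs"],c["cam_to_world"].round(3).tolist())
s=read_state(); print(s)
E
```

```text
pics
scene [[522.8, 0.0, 277.7], [0.0, 522.8, 213.2], [0.0, 0.0, 1.0]] [-0.04292705  0.          0.          0.          0.        ] [[-0.133, 0.72, -0.681, 1.089], [0.991, 0.102, -0.086, 0.07], [0.007, -0.686, -0.727, 0.594], [0.0, 0.0, 0.0, 1.0]]
top [[444.6, 0.0, 278.7], [0.0, 444.6, 206.7], [0.0, 0.0, 1.0]] [-0.09831102  0.          0.          0.          0.        ] [[0.017, -0.982, 0.189, 0.434], [-0.999, -0.022, -0.025, 0.023], [0.029, -0.189, -0.982, 0.755], [0.0, 0.0, 0.0, 1.0]]
{'time_s': 0.1, 'joint_positions': array([ 6.55750906e+01,  3.02740156e+01,  8.21475972e+01, -1.78250723e-03,
        6.76903490e+01, -1.02276871e+01]), 'qvel': array([-0.05768332, -0.05137104, -0.04737152, -0.0311325 ,  0.05398492,
        0.03171664]), 'tau': array([-5.62310615e-04, -4.40988421e+01, -1.77149302e+01,  6.34641806e-02,
        5.33944450e-02, -3.74153717e-05]), 'position': array([0.15301272, 0.60534522, 0.24037346]), 'tcp_rot': array([[ 2.45248157e-01, -7.81815168e-04, -9.69460020e-01],
       [ 9.69458418e-01, -1.79111759e-03,  2.45249196e-01],
       [-1.92815643e-03, -9.99998090e-01,  3.18669009e-04]]), 'force': array([ 0.21395787,  0.1653265 , -0.38991695]), 'moment': array([0.02948616, 0.01535575, 0.03498928]), 'opening': 0.9993822728324699}
```

View pics/scene0.png

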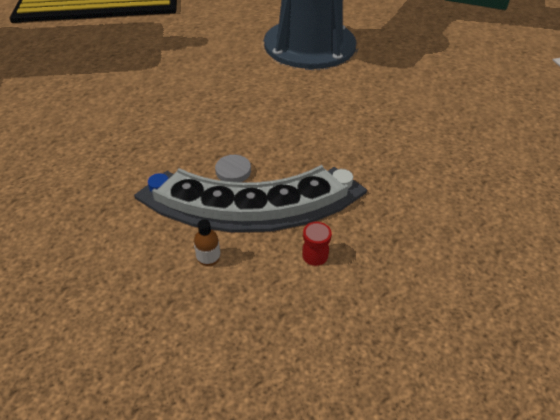

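View pics/top0.png

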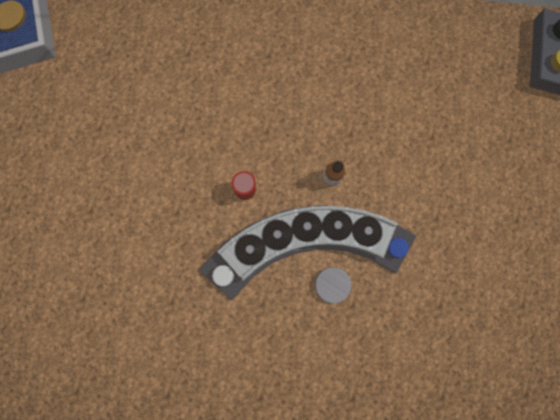

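Top view: the row runs from the blue tag (398,246), past specimens at about (367,231), (338,225), (307,226), (278,235) and (250,250), to the white tag (223,275). The test block is at (333,286), loupe (244,185) and dropper (335,172).

```bash
cat > h.py <<'E'
import cv2,numpy as np
def cast(c,uv,z):
    p=cv2.undistortPoints(np.float64(uv).reshape(-1,1,2),c["mtx"],c["dist_coeffs"]).reshape(-1,2)
    T=c["cam_to_world"]; d=np.c_[p,np.ones(len(p))]@T[:3,:3].T; o=T[:3,3]
    return o+d*((z-o[2])/d[:,2])[:,None]
def blobs(m,lo,hi):
    n,_,st,ce=cv2.connectedComponentsWithStats(m.astype(np.uint8))
    return [(ce[i].round(1),st[i][4]) for i in range(1,n) if lo<st[i][4]<hi]
E
python3 - <<'E'
from h import *
np.set_printoptions(precision=4,suppress=True)
for n in("top","scene"):
    c=dict(np.load(n+"0.npz")); f=c["frame"].astype(int); mx=f.max(2); 
    roi=np.zeros(mx.shape,bool)
    if n=="top": roi[200:300,195:420]=1
    else: roi[155:235,130:372]=1
    blk=(mx<45)&roi
    cs,_=cv2.findContours(blk.astype(np.uint8),cv2.RETR_CCOMP,cv2.CHAIN_APPROX_NONE)[0:2]
    print(n,"black",blobs(blk,60,2000))
    # steel disc: bright blobs enclosed by black
    for x in cs:
        a=cv2.contourArea(x)
        if 5<a<120: m=cv2.moments(x); print(' c',m['m10']/m['m00'],m['m01']/m['m00'],a)
    bl=blobs((f[:,:,2]>f[:,:,0]+60)&roi,60,900); wh=blobs((f.min(2)>185)&roi,60,900)
    print("blue",bl,cast(c,bl[0][0],.026) if bl else 0,"white",wh,cast(c,[w[0] for w in wh],.026) if wh else 0)
E
```

```text
top black []
blue [(array([398.3, 247.2]), np.int32(267))] [[ 0.5109 -0.197   0.026 ]] white [] 0
scene black [(array([281.8, 217.8]), np.int32(1018))]
 c 329.30303030303025 207.6969696969697 5.5
 c 354.40579710144925 184.69565217391303 11.5
 c 250.09973753280838 194.94750656167977 63.5
 c 216.85529715762274 193.10594315245476 64.5
 c 283.6515151515151 191.1060606060606 66.0
 c 186.0483870967742 185.48655913978493 62.0
 c 313.8917378917379 182.64672364672361 58.5
blue [(array([156.6, 180.3]), np.int32(207))] [[ 0.5126 -0.198   0.026 ]] white [] 0
```

Run:
```python
from h import *
np.set_printoptions(precision=4,suppress=True)
P={}
for n,g in(("top",[(367,231),(338,225),(307,226),(278,235),(250,250)]),("scene",[(186,185.5),(217,193),(250,195),(283.6,191),(314,182.6)])):
    c=dict(np.load(n+"0.npz")); f=c["frame"].astype(float); mx=f.max(2)
    out=[]
    for u,v in g:
        r=8 if n=="top" else 6
        x,y=int(round(u))-r,int(round(v))-r; w=mx[y:y+2*r+1,x:x+2*r+1]
        yy,xx=np.mgrid[-r:r+1,-r:r+1]; k=np.hypot(xx,yy)<=r
        t=np.median(w[k]); W=np.clip(w-t-15,0,None)*k
        out.append((x+(W*(xx+r)).sum()/W.sum(),y+(W*(yy+r)).sum()/W.sum()))
    out=np.array(out); p=cast(c,out,.0432)[:,:2]; P[n]=p
    m=np.float64([[-220+220*np.cos(a),220*np.sin(a)] for a in np.radians([-26.4,-13.2,0,13.2,26.4])])/1e3
    M=m-m.mean(0);Q=p-p.mean(0);U,S,Vt=np.linalg.svd(M.T@Q);D=np.diag([1,np.linalg.det(U@Vt)]);R=(U@D@Vt).T
    t=p.mean(0)-R@m.mean(0); fit=m@R.T+t
    print(n,out.round(1).tolist(),"\n",p,"yaw",np.degrees(np.arctan2(R[1,0],R[0,0])),"t",t,"res mm",(p-fit)*1e3,"\nfit",fit,"centre",R@[-.22,0]+t)
    # depth of tops
    d=c["depth"]; T=c["cam_to_world"]
    for (u,v) in out:
        q=cv2.undistortPoints(np.array([[[u,v]]]),c["mtx"],c["dist_coeffs"])[0,0]; z=np.median(d[int(v)-1:int(v)+3,int(u)-1:int(u)+3]); print((T@[q[0]*z,q[1]*z,z,1])[:3],end=' ')
    print()
    
    if n=="top":
        w=f.min(2)[262:290,208:240]; print("wmax",w.max()); b=blobs(w>w.max()-35,30,900); print(b,cast(c,[b[0][0]+[208,262]],.026))
```

```text
top [[368.2, 230.2], [337.8, 224.4], [307.0, 225.7], [277.0, 233.8], [249.4, 248.8]] 
 [[ 0.5361 -0.1425]
 [ 0.5446 -0.0926]
 [ 0.5415 -0.0423]
 [ 0.5272  0.0062]
 [ 0.5021  0.05  ]] yaw 10.019184036541509 t [ 0.5416 -0.0422] res mm [[ 0.0537  0.0602]
 [-0.0524  0.1292]
 [-0.106  -0.0523]
 [ 0.0506 -0.0309]
 [ 0.0541 -0.1061]] 
fit [[ 0.5361 -0.1426]
 [ 0.5446 -0.0927]
 [ 0.5416 -0.0422]
 [ 0.5272  0.0062]
 [ 0.502   0.0501]] centre [ 0.325  -0.0805]
[ 0.5361 -0.1425  0.0434] [ 0.5449 -0.0929  0.0413] [ 0.5419 -0.0425  0.041 ] [0.5273 0.0062 0.0423] [0.5021 0.05   0.0425] 
wmax 183.0
[(array([27.6,  4.1]), np.int32(77)), (array([14.5, 13.4]), np.int32(298))] [[0.475  0.0723 0.026 ]]
scene [[186.0, 185.6], [216.8, 193.0], [250.2, 194.9], [283.5, 191.1], [313.9, 182.6]] 
 [[ 0.5352 -0.142 ]
 [ 0.5446 -0.092 ]
 [ 0.5416 -0.0416]
 [ 0.5265  0.0068]
 [ 0.5013  0.0508]] yaw 10.058123760075128 t [ 0.5411 -0.0416] res mm [[-0.4378 -0.1028]
 [ 0.3555  0.0859]
 [ 0.4447  0.0242]
 [-0.1674 -0.0499]
 [-0.1951  0.0427]] 
fit [[ 0.5356 -0.1419]
 [ 0.5442 -0.0921]
 [ 0.5411 -0.0416]
 [ 0.5266  0.0069]
 [ 0.5015  0.0507]] centre [ 0.3245 -0.08  ]
[ 0.5347 -0.1422  0.0427] [ 0.544  -0.0922  0.0426] [ 0.5399 -0.0419  0.0415] [0.5262 0.0068 0.0429] [0.5009 0.0507 0.0428]
```

Call:
play_rows(
  commands=[
    [[0.04, -0.038, -0.005], [0, 0, 0]],
    [[0.08, -0.076, -0.01], [0, 0, 0]],
    [[0.12, -0.114, -0.015], [0, 0, 0]],
    [[0.16, -0.152, -0.02], [0, 0, 0]],
    [[0.2, -0.19, -0.025], [0, 0, 0]],
    [[0.24, -0.228, -0.03], [0, 0, -0.01]],
    [[0.28, -0.266, -0.035], [0, 0, -0.02]],
    [[0.32, -0.306, -0.04], [0, 0, -0.03]],
    [[0.327, -0.35, -0.045], [0, 0, -0.038]],
    [[0.334, -0.4, -0.05], [0, 0, -0.038]],
  ],
  gripper=0,
)

```text
time_s: 1.35
position: [0.4877, 0.2044, 0.1907]
tcp_rot: [[0.282, -0.0, -0.959], [0.959, -0.0, 0.282], [-0.0, -1.0, 0.0]]
force: [0.2, 0.2, -1.2]
opening: 0.024
```

Call:
play_rows(
  commands=[
    [[0.008, -0.055, 0], [0, 0, 0]],
    [[0.016, -0.11, 0], [0, 0, 0]],
    [[0.024, -0.165, 0], [0, 0, 0]],
    [[0.032, -0.22, 0], [0, 0, 0]],
    [[0.04, -0.275, 0], [0, 0, 0]],
    [[0.046, -0.32, -0.02], [0, 0, 0]],
    [[0.049, -0.348, -0.05], [0, 0, 0]],
    [[0.049, -0.348, -0.08], [0, 0, 0]],
    [[0.049, -0.348, -0.1], [0, 0, 0]],
    [[0.049, -0.348, -0.1], [0, 0, 0]],
  ],
)

```text
time_s: 2.6
position: [0.5349, -0.1416, 0.0895]
tcp_rot: [[0.282, -0.004, -0.959], [0.959, 0.002, 0.282], [0.001, -1.0, 0.005]]
force: [-0.2, 0.1, 0.8]
opening: 0.006
```

Run:
```python
from rig import *
import cv2,numpy as np
c=capture("scene"); cv2.imwrite("pics/s1.png",cv2.resize(c["frame"][120:260,120:380,::-1],None,fx=3,fy=3))
s=read_state(); print(s["position"],s["force"],s["opening"],s["joint_positions"],s["time_s"])
```

```text
[ 0.53574286 -0.1418851   0.09060552] [-0.14390956 -0.41957696 -0.04974903] 0.005235898642861076 [-2.63858969e+01  3.75013026e+01  9.91975347e+01 -3.39464857e-03
  4.34170980e+01 -1.00007725e+02] 2.65
```

View pics/s1.png

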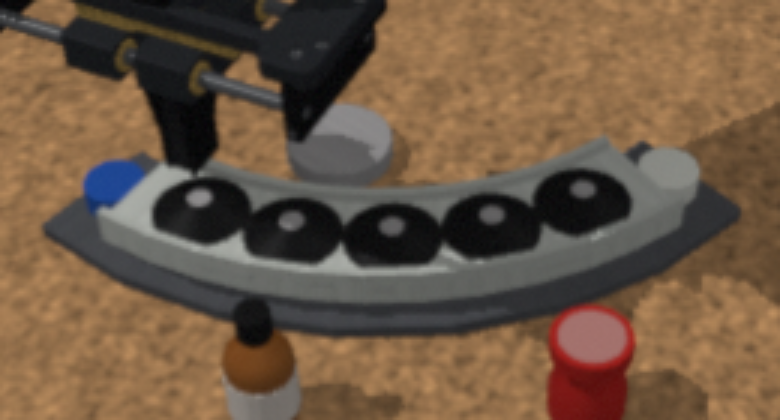

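The closed fingertips sit about 3 cm above specimen 1, beside the blue tag, with everything else clear (tip at crop pixel 195,170, disc at 200,197). Next I lower onto it.

Call:
play_rows(
  commands=[
    [[0, 0, -0.01], [0, 0, 0]],
    [[0, 0, -0.02], [0, 0, 0]],
    [[0, 0, -0.025], [0, 0, 0]],
    [[0, 0, -0.028], [0, 0, 0]],
    [[0, 0, -0.03], [0, 0, 0]],
    [[0, 0, -0.031], [0, 0, 0]],
    [[0, 0, -0.032], [0, 0, 0]],
    [[0, 0, -0.032], [0, 0, 0]],
    [[0, 0, -0.032], [0, 0, 0]],
  ],
)

```text
time_s: 3.78
position: [0.5362, -0.142, 0.0593]
tcp_rot: [[0.282, -0.0, -0.959], [0.959, 0.0, 0.282], [0.0, -1.0, 0.0]]
force: [-0.6, 1.1, 1.9]
opening: 0.005
```

Call:
play_rows(
  commands=[
    [[0, 0, -0.0005], [0, 0, 0]],
    [[0, 0, -0.001], [0, 0, 0]],
    [[0, 0, -0.0015], [0, 0, 0]],
    [[0, 0, -0.0015], [0, 0, 0]],
    [[0, 0, -0.0015], [0, 0, 0]],
  ],
)

```text
time_s: 4.4
position: [0.5362, -0.1421, 0.0582]
tcp_rot: [[0.282, 0.0, -0.959], [0.959, 0.0, 0.282], [0.0, -1.0, -0.0]]
force: [-2.0, 0.6, 5.9]
opening: 0.007
```

```bash
python3 -c "
from rig import *
s=read_state(); print(s['position'],s['force'],s['opening'])"
```

```text
[ 0.53622429 -0.1420542   0.05822312] [-1.97899979  0.5944643   5.88444468] 0.00689936994913713
```

Call:
play_rows(
  commands=[
    [[0, 0, -0.001], [0, 0, 0]],
    [[0, 0, -0.0018], [0, 0, 0]],
    [[0, 0, -0.0025], [0, 0, 0]],
    [[0, 0, -0.0025], [0, 0, 0]],
    [[0, 0, -0.0025], [0, 0, 0]],
  ],
)

```text
time_s: 5.03
position: [0.5362, -0.1421, 0.0564]
tcp_rot: [[0.282, 0.0, -0.959], [0.959, -0.0, 0.282], [-0.0, -1.0, -0.0]]
force: [-2.3, 1.5, 11.6]
opening: 0.004
```

Run:
```python
import numpy as np
C=np.array([.3248,-.0803]);p=np.array([.536,-.142])
for i,d in enumerate(np.linspace(0,52.8,25)):
    a=np.radians(10.04-26.4+d); q=C+.22*np.array([np.cos(a),np.sin(a)])
    print(i,d.round(1),(q-p).round(4),np.radians(d).round(3))
```

```text
0 0.0 [-0.0001 -0.0003] 0.0
1 2.2 [0.0021 0.0079] 0.038
2 4.4 [0.004  0.0161] 0.077
3 6.6 [0.0056 0.0244] 0.115
4 8.8 [0.0069 0.0328] 0.154
5 11.0 [0.0078 0.0411] 0.192
6 13.2 [0.0085 0.0496] 0.23
7 15.4 [0.0088 0.058 ] 0.269
8 17.6 [0.0087 0.0665] 0.307
9 19.8 [0.0084 0.0749] 0.346
10 22.0 [0.0077 0.0833] 0.384
11 24.2 [0.0067 0.0917] 0.422
12 26.4 [0.0054 0.1001] 0.461
13 28.6 [0.0038 0.1083] 0.499
14 30.8 [0.0019 0.1166] 0.538
15 33.0 [-0.0004  0.1247] 0.576
16 35.2 [-0.003   0.1327] 0.614
17 37.4 [-0.0059  0.1407] 0.653
18 39.6 [-0.0091  0.1485] 0.691
19 41.8 [-0.0125  0.1562] 0.73
20 44.0 [-0.0163  0.1638] 0.768
21 46.2 [-0.0204  0.1712] 0.806
22 48.4 [-0.0247  0.1784] 0.845
23 50.6 [-0.0293  0.1855] 0.883
24 52.8 [-0.0342  0.1924] 0.922
```

Call:
play_rows(
  commands=[
    [[0.0012, 0.0047, 0], [0, 0, 0.023]],
    [[0.0024, 0.0096, 0], [0, 0, 0.046]],
    [[0.0036, 0.0145, 0], [0, 0, 0.069]],
    [[0.0047, 0.0194, 0], [0, 0, 0.092]],
    [[0.0056, 0.0244, 0], [0, 0, 0.115]],
  ],
)

```text
time_s: 5.65
position: [0.5425, -0.1182, 0.0554]
tcp_rot: [[0.169, 0.002, -0.986], [0.986, -0.001, 0.169], [-0.001, -1.0, -0.002]]
force: [0.4, -0.9, 1.5]
opening: 0.005
```

Call:
play_rows(
  commands=[
    [[0.0008, 0.005, 0], [0, 0, 0.023]],
    [[0.0014, 0.01, 0], [0, 0, 0.046]],
    [[0.0021, 0.0151, 0], [0, 0, 0.069]],
    [[0.0025, 0.0201, 0], [0, 0, 0.092]],
    [[0.0029, 0.0252, 0], [0, 0, 0.115]],
    [[0.0029, 0.0252, 0], [0, 0, 0.115]],
  ],
)

```text
time_s: 6.4
position: [0.5472, -0.0947, 0.0569]
tcp_rot: [[0.053, 0.006, -0.999], [0.999, -0.005, 0.053], [-0.004, -1.0, -0.006]]
force: [-1.5, -6.7, 10.0]
opening: 0.004
```

Call:
play_rows(
  commands=[
    [[0, 0, 0], [0, 0, 0]],
    [[0, 0, 0], [0, 0, 0]],
  ],
)

```text
time_s: 6.65
position: [0.5472, -0.0947, 0.0569]
tcp_rot: [[0.054, 0.006, -0.999], [0.999, -0.004, 0.054], [-0.004, -1.0, -0.006]]
force: [-0.4, -6.7, 10.8]
opening: 0.005
```

Call:
play_rows(
  commands=[
    [[0.0, 0.005, 0], [0, 0, 0.023]],
    [[-0.0004, 0.01, 0], [0, 0, 0.046]],
    [[-0.0008, 0.0152, 0], [0, 0, 0.069]],
    [[-0.0014, 0.0203, 0], [0, 0, 0.092]],
    [[-0.0021, 0.0253, 0], [0, 0, 0.115]],
  ],
)

```text
time_s: 7.28
position: [0.5428, -0.067, 0.0552]
tcp_rot: [[-0.06, 0.0, -0.998], [0.998, -0.0, -0.06], [-0.0, -1.0, -0.0]]
force: [0.8, -5.3, 2.1]
opening: 0.002
```

Call:
play_rows(
  commands=[
    [[0.0004, 0.005, 0], [0, 0, 0.023]],
    [[0.0, 0.0101, 0], [0, 0, 0.046]],
    [[-0.0006, 0.0152, 0], [0, 0, 0.069]],
    [[-0.0013, 0.0203, 0], [0, 0, 0.092]],
    [[-0.002, 0.0262, 0], [0, 0, 0.115]],
    [[-0.002, 0.0265, 0], [0, 0, 0.115]],
  ],
)

```text
time_s: 8.02
position: [0.5435, -0.0425, 0.0568]
tcp_rot: [[-0.176, 0.007, -0.984], [0.984, -0.004, -0.176], [-0.005, -1.0, -0.006]]
force: [1.0, -7.5, 10.1]
opening: 0.004
```

Call:
play_rows(
  commands=[
    [[-0.0009, 0.005, 0], [0, 0, 0.023]],
    [[-0.0019, 0.0098, 0], [0, 0, 0.046]],
    [[-0.0031, 0.0146, 0], [0, 0, 0.069]],
    [[-0.0044, 0.0192, 0], [0, 0, 0.092]],
    [[-0.0058, 0.0238, 0], [0, 0, 0.115]],
  ],
)

```text
time_s: 8.65
position: [0.5353, -0.0169, 0.0553]
tcp_rot: [[-0.287, 0.001, -0.958], [0.958, -0.001, -0.287], [-0.001, -1.0, -0.001]]
force: [1.6, -5.2, 3.9]
opening: 0.003
```

Call:
play_rows(
  commands=[
    [[-0.0012, 0.0048, 0], [0, 0, 0.023]],
    [[-0.003, 0.0096, 0], [0, 0, 0.046]],
    [[-0.005, 0.0145, 0], [0, 0, 0.069]],
    [[-0.0074, 0.0196, 0], [0, 0, 0.092]],
    [[-0.0096, 0.0248, 0], [0, 0, 0.115]],
    [[-0.0096, 0.0248, 0], [0, 0, 0.115]],
  ],
)

```text
time_s: 9.4
position: [0.5289, 0.0067, 0.0568]
tcp_rot: [[-0.395, 0.008, -0.919], [0.919, -0.003, -0.395], [-0.006, -1.0, -0.007]]
force: [2.8, -4.5, 10.0]
opening: 0.008
```

Call:
play_rows(
  commands=[
    [[-0.0018, 0.0045, 0], [0, 0, 0.023]],
    [[-0.0036, 0.0088, 0], [0, 0, 0.046]],
    [[-0.0056, 0.0131, 0], [0, 0, 0.069]],
    [[-0.0078, 0.0174, 0], [0, 0, 0.092]],
    [[-0.01, 0.0216, 0], [0, 0, 0.115]],
  ],
)

```text
time_s: 10.02
position: [0.5156, 0.0296, 0.0552]
tcp_rot: [[-0.498, 0.001, -0.867], [0.867, -0.001, -0.498], [-0.001, -1.0, -0.001]]
force: [2.3, -3.4, 2.2]
opening: 0.004
```

Call:
play_rows(
  commands=[
    [[-0.0023, 0.0044, 0], [0, 0, 0.023]],
    [[-0.005, 0.0088, 0], [0, 0, 0.046]],
    [[-0.0082, 0.0132, 0], [0, 0, 0.069]],
    [[-0.0118, 0.0177, 0], [0, 0, 0.092]],
    [[-0.0155, 0.0222, 0], [0, 0, 0.115]],
    [[-0.0155, 0.0222, 0], [0, 0, 0.115]],
    [[-0.0155, 0.0222, 0], [0, 0, 0.115]],
  ],
)

```text
time_s: 10.9
position: [0.5041, 0.0509, 0.0568]
tcp_rot: [[-0.593, 0.01, -0.805], [0.805, -0.002, -0.594], [-0.007, -1.0, -0.007]]
force: [4.1, -3.4, 10.9]
opening: 0.007
```

Call:
play_rows(
  commands=[
    [[0, 0, 0.003], [0, 0, 0]],
    [[0, 0, 0.008], [0, 0, 0]],
    [[0, 0, 0.02], [0, 0, 0]],
    [[0, 0, 0.05], [0, 0, 0]],
    [[0, 0, 0.1], [0, 0, 0]],
    [[0, 0, 0.15], [0, 0, 0]],
    [[0, 0.06, 0.16], [0, 0, 0]],
    [[0, 0.12, 0.16], [0, 0, 0]],
    [[0, 0.18, 0.16], [0, 0, 0]],
    [[0, 0.24, 0.16], [0, 0, 0]],
  ],
)

```text
time_s: 12.15
position: [0.4982, 0.2935, 0.2153]
tcp_rot: [[-0.593, -0.002, -0.805], [0.805, -0.001, -0.593], [0.001, -1.0, 0.002]]
force: [0.6, 0.6, 0.3]
opening: 0.007
```

Run:
```python
from rig import *
from h import *
np.set_printoptions(precision=4,suppress=True)
tops=np.float64([[.5358,-.1422],[.5444,-.0924],[.5414,-.0419],[.5269,.0066],[.5018,.0504]])
ims=[]
for n in("scene","top"):
    b=dict(np.load(n+"0.npz")); c=capture(n); np.savez(n+"1.npz",**c)
    W=np.linalg.inv(c["cam_to_world"])
    uv=cv2.projectPoints(np.c_[tops,np.full(5,.042)],cv2.Rodrigues(W[:3,:3])[0],W[:3,3],c["mtx"],c["dist_coeffs"])[0].reshape(-1,2)
    zr=[]
    for u,v in uv.round().astype(int):
        s=np.s_[v-2:v+3,u-2:u+3]; zr.append((np.median(c["depth"][s])-np.median(b["depth"][s]))*1e3)
    print(n,"depth increase mm",np.round(zr,2))
    d=np.abs(c["frame"].astype(int)-b["frame"]).max(2)>40; print(blobs(d,25,1e6))
    if n=="scene": cv2.imwrite("pics/s2.png",cv2.resize(c["frame"][130:270,120:380,::-1],None,fx=3,fy=3))
s=read_state(); print(s["position"],s["force"],s["time_s"])
```

```text
scene depth increase mm [5.57 3.35 2.74 4.14 5.03]
[(array([420.1,  13.8]), np.int32(791)), (array([510.1,  52.1]), np.int32(8674)), (array([473.2,  12.7]), np.int32(274)), (array([402.1,  59.9]), np.int32(253)), (array([372.8,  60. ]), np.int32(40)), (array([544.8, 216.1]), np.int32(49))]
top depth increase mm [4.36 2.08 2.03 3.07 3.11]
[(array([ 39.3, 205.4]), np.int32(7428))]
[0.498  0.2972 0.2153] [-0.5344 -1.0852 -0.1917] 12.25
```

View pics/s2.png

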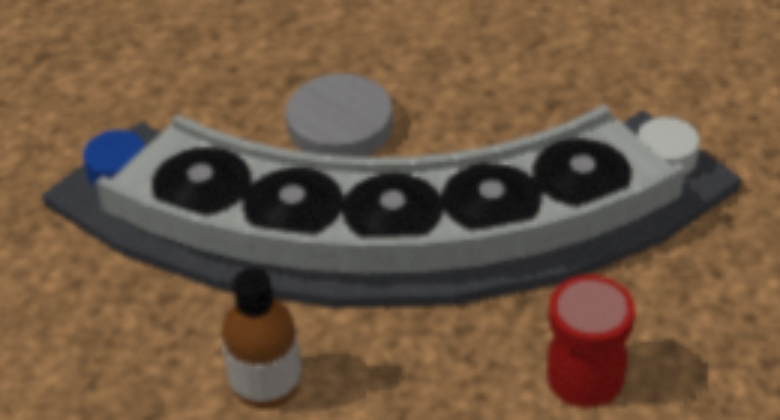

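The bed has sprung back and all five discs are in place. The tags, test block, dropper and loupe haven't moved, and the arm is clear.

```bash
python3 -c "
from rig import *
print(hand_in())"
```

```text
the job is handed in; nothing more can be done
None
```

I pressed all five specimens in one pass from the blue tag (specimen 1) to the white tag (specimen 5). I then lifted clear and handed the job in at about 12 s.

- **Pressing:** each specimen took about 10–11.6 N, well above its 3 N friction, and the fingertips reached the same height on every one. That means each was on its stop, with the bed down about 2–2.5 mm. Forces were read at the specimens and mid-gap, not continuously.
- **Between specimens:** the fingertips stayed down at the row, at roughly 1.5–4 N. The arm gave up to about 3 mm sideways while riding onto the next cone; I corrected for that, and it stayed within the channel.
- **Last checks:** both cameras show every specimen lower than before. The drop reads 2.0–4.4 mm from the top camera and 2.7–5.6 mm from the scene camera. They disagree by 0.7–1.9 mm, so depth alone doesn't prove flush; I rely on the force and height readings for that.
- **Surroundings:** comparing before and after pictures shows nothing changed except the arm and its shadow. The test block, dropper bottle and loupe look untouched, and the robot touches nothing.

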